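Hold the drilling template flush on the tilted stage

TASK

Pick up the drilling template by its square block, tilt it to the slope of the tilting stage, and lay it flush on the sloped face with its full-width long edge down against the stage's ledge, roughly centred along the ledge. Finish while still gripping it and pressing it lightly but firmly (about 10 N) onto the face, as if a colleague were about to mark through its holes; do not let go. Handle the stage gently so that its set slope does not shift, and leave the cutters, the runner and the carton where they are.

Things in the scene. Friction and masses are not known exactly. Their poses are not given: they have to be found in the camera images.
- template_block (a point): Drilling template: steel plate 60 (x) x 90 (y) x 6 mm, lying flat, 0.1 to 0.2 kg; four bushes stand 3 mm proud; a 24 x 24 mm grip block rises from its middle to 44 mm above the underside. Point: middle of the block, 25 mm above the underside. Axes: z up through the block, y along the 90 mm length, x from the full-width edge to the opposite edge (notched to 62 mm).
- template_edge (a point): Middle of the template's full-width 90 mm edge, on its underside: 30 mm in -x and 25 mm below template_block. Same axes.
- stage_ledge (a point): Tilting stage: dark foot 130 x 170 mm, steel face on a stiff hinge at its low side toward the robot, sloping 17 to 35 degrees. Face 100 mm up the slope, 130 mm wide, with a ledge 6 mm thick and 6 mm proud along its low edge. Point: middle of the inner corner of ledge and face. Axes: x up the slope, y along the ledge, z out of the face.
- stage_top (a point): Middle of the upper edge of the stage's sloped face, on its surface, 100 mm up the slope from stage_ledge; same axes. Dark brackets flank the face 67 to 78 mm either side of its middle: lugs 43 mm high at the low edge, cheeks 74 mm high beside the middle. The stiff hinge holds its slope up to about 50 N pressed on the middle of the face.
- nippers_mid (a point): Middle of red-handled side cutters, 56 x 129 x 13 mm, lying loose on the table beside the trimming fixture. Leave alone.
- runner_mid (a point): Middle of a loose thin black moulded runner, 289 mm long, 52 mm wide, with a 36 mm high stub, lying to the right of the stage. Leave alone.
- carton_mid (a point): Middle of a standing blue and yellow carton, 59 x 61 x 170 mm, behind the trimming fixture on the left. Leave alone.
Not all that is in view belongs to the job. Leave any yellow look-alike of the part that bears template_block alone.

How it is judged:
By the outcome, as a careful person would: the job done as asked, in the order asked, and still so for the second after the job is handed in, while the arm keeps its last pose, push and grip.
It also fails if it takes over 38 s, if anything falls off the work surface, if the arm or the gripper's body presses on something with over 40 N, if the wrist force passes 120 N, or if a joint passes its speed limit or range.

ROBOT

A 7-joint arm with a two-finger parallel gripper is mounted at the origin on a cart in front of the work surface, level with it; the furniture and walls round the work are solid. World frame = base frame: x ahead of the robot, y to its left, z up, the work surface at z = 0. Lengths are in m, angles in rad, forces in N, time in s.
With the tool pointing down it reaches from about 0.4 to 0.925 m from the base axis. Payload 5.6 kg.
Tool frame: the origin (TCP) lies on the mounting face of the last link; the fingertips stand 173 mm ahead of it and the grasp point (between the pads) lies 155 mm ahead of it; z points along the fingers, y is the line along which they close (so a half turn about z gives the same grasp; the last joint's range is limited). The gripper opens to 85 mm and grips with 20 to 120 N. Pads are 22 mm wide; open, the fingers measure 114 mm over their backs; the gripper's body (76 mm by 85 mm) begins 54 mm behind the grasp point. The pads swing forward as they close: fully open they stand 13 mm farther back than shut.
Start: joints at [1.212, 0.468, -0.012, 1.603, 0.006, 1.071, -0.056], TCP at [0.202, -0.618, 0.405] pointing down, gripper open.
Joint ranges: [-2.53, 2.53], [-0.31, 2.02], [-1.57, 1.55], [0.28, 2.44], [-1.29, 4.43], [0.15, 1.84], [-2.92, 2.92]. Speed limits (rad/s): [2.57, 2.57, 3.14, 3.14, 3.14, 3.14, 3.14].

INTERFACE

Orientations are given as a 3x3 rotation matrix whose columns are the frame's x, y, z axes.
In Python, from rig import get_state, read_camera, close_job, look_for, tip_of gives the robot as it stands.
- The arm moves only by the tool play_rows, never from a script. Its argument "targets" is one flat list of numbers, 7 for each row, row after row: the shift along the tool's x, y, z as a fraction of full scale, then the turn, a rotation vector about the tool's x, y, z as a fraction of full scale, then the opening in per cent of the stroke, from 0 (shut) to 100 (fully open). A call has 1 to 10 rows; each row is the pose to reach, as a shift and turn from the pose commanded when the call began, along the tool's axes at that moment, turning the shorter way round; what a row does not reach only later rows make up. Full scale, the value 1, is 30 cm for a shift and pi rad for a turn. A row lasts 1/12 s, in which the tool goes at most 41.7 mm and 7.16 degrees, less where a joint would pass 70% of its speed; a pose out of reach is approached as far as the arm can. A call with a number of a shift or a turn outside -1 to 1 is refused whole. A call with a gripper value outside its range is refused whole. The fingers move at their own pace and stop on an object; "squeeze" is the grip in N (left out, the last holds). Time passes only in rows, so rows that repeat a pose let the fingers close. It gives the time, the measured TCP pose, the force, the opening and the grip force at its end, in the units of the state.
- get_state(): the state, without advancing time (a new reading comes with each control period).
- read_camera(name): name is "side" or "top"; returns a dict with "frame" (400x640x3 uint8, blue, green, red), "fx", "fy", "cx", "cy" (pixels), "rvec" (rotation vector, rad) and "tvec" (3), from world to camera coordinates, as OpenCV has them. Camera axes: x right, y down, z forward; pixel columns grow to the right and rows downward; lengths in m; the calibration is good to about 2 mm. A picture is of the moment at which its call begins. There is no depth.
- close_job(): hands the job in; it is judged then, once.
Trained networks look in the newest picture that a camera, given by its name, has taken for a name from the list of things; names that differ only in an ending like _2 or _b are one class to them, and where a whole thing is asked for, a point or a joint stands for the part that bears it (a point fixed in the world has none). Each returns a list of dicts, best first, with "score" (0 to 1); they miss things now and then, are a little off and sometimes report something else, mostly with a low value. They report only what shows in the picture. A call takes as long as a camera call. They do not tell look-alikes from the thing itself.
- look_for(label, camera): "point" ([x, y, z] in m, in the coordinates of the camera as it stood for that picture, good to about 4 mm: the middle of the surface that is visible of it).
- tip_of(label, camera): "point" ([x, y, z] in m, in the coordinates of the camera as it stood for that picture, good to about 4 mm: a listed point, or the origin of a listed thing).
The state is a dict: "t": time; "joint_pos": joint angles; "qvel": joint speeds; "tau": joint torques, N m; "position": TCP position; "ee_rot": TCP orientation; "force": force on the tool from outside, world axes, zero at the start; "wrist_torque": the same for the moment, N m; "finger_gap": finger opening in m; "gripper_force": force on a finger pad.
Only numpy, scipy, OpenCV 4.12 (cv2) and the standard library are available. Lean on these libraries where they do the work, as an engineer would, in place of code of your own. Each camera call takes 0.05 s, during which the arm holds its last target. There are 200 camera calls.

## Working session

There is one attempt and no reset: what is moved stays moved. The work goes in short steps, Python scripts to look and compute and a tool call to move; the robot and the scene stay as the last step left them, time stands still between calls to the robot, and variables do not carry over. Pictures are saved under pics/ and viewed, at most 10 in all, crops included, and the job is handed in when it is done.

Besides the shell and the picture viewer there is one more tool, called after "Emit:" as name(argument=value, ...), one argument or row to a line, values as JSON. play_rows: Moves the arm, as the interface text tells. Shift numbers are shares of 30 cm and turn numbers shares of pi rad, none past 1 either way. Its arguments: {"type":"object","properties":{"targets":{"type":"array"},"squeeze":{"type":"number"}},"required":["targets"]}

```bash
mkdir -p pics
cat > h.py <<'E'
import numpy as np, cv2
from rig import get_state, read_camera, close_job, look_for, tip_of
def cam(n):
    c=read_camera(n); R=cv2.Rodrigues(np.array(c['rvec'],float))[0]; t=np.array(c['tvec'],float).ravel()
    K=np.array([[c['fx'],0,c['cx']],[0,c['fy'],c['cy']],[0,0,1]]); return c['frame'],K,R,t
def w(p,R,t): return R.T@(np.array(p)-t)
def px(P,K,R,t):
    q=K@(R@np.array(P)+t); return q[:2]/q[2]
E
cat > a.py <<'E'
from h import *
np.set_printoptions(precision=4,suppress=True)
for n in ['side','top']:
    f,K,R,t=cam(n); cv2.imwrite(f'pics/{n}0.png',f); print(n,K[0],'campos',-R.T@t, 'fwd',R[2])
    for l in ['template_block','template_edge','stage_ledge','stage_top','nippers_mid','runner_mid','carton_mid']:
        for d in tip_of(l,n)[:4]:
            P=w(d['point'],R,t); print(l,round(d['score'],2),P,px(P,K,R,t))
    for d in look_for('template_block',n)[:4]:
        P=w(d['point'],R,t); print('LF',round(d['score'],2),P,px(P,K,R,t))
print(get_state())
E
python3 a.py
```

```text
side [360.9507   0.     319.2805] campos [ 0.2424 -1.1364  0.6067] fwd [ 0.2434  0.8271 -0.5066]
template_block 0.9 [ 0.4059 -0.3451  0.0211] [294.258  238.6307]
template_block 0.5 [ 0.6336 -0.1053  0.0236] [344.0695 188.6367]
template_edge 0.84 [ 0.3733 -0.3458 -0.0008] [282.8403 246.972 ]
template_edge 0.73 [ 0.6172 -0.0787 -0.0022] [336.8098 192.1795]
stage_ledge 0.77 [ 0.5209 -0.425   0.046 ] [343.889  242.0073]
stage_top 0.94 [ 0.612  -0.4087  0.0866] [375.2386 220.963 ]
runner_mid 0.91 [ 0.4809 -0.5932  0.0066] [350.6424 302.1585]
runner_mid 0.56 [ 0.3738 -0.3451  0.0014] [282.9346 246.1534]
carton_mid 0.72 [0.6436 0.0748 0.0831] [331.7909 152.6679]
carton_mid 0.34 [ 0.523  -0.4253  0.0458] [344.6844 242.0295]
LF 0.95 [ 0.3996 -0.3529  0.0025] [292.7293 246.0741]
LF 0.59 [ 0.6273 -0.1165  0.0055] [343.1152 194.9815]
top [487.0573   0.     320.4322] campos [ 0.4082 -0.2641  1.4991] fwd [ 0.0657  0.0185 -0.9977]
template_block 0.63 [ 0.4024 -0.3395  0.0259] [354.7718 233.3274]
template_block 0.61 [ 0.6322 -0.1034  0.0322] [276.238  158.1862]
template_edge 0.74 [ 0.6164 -0.0839  0
[... 335 characters left out ...]
3]
LF 0.81 [ 0.6302 -0.1067  0.0111] [278.0498 159.8301]
LF 0.7 [ 0.4003 -0.3367  0.0085] [353.552  234.0169]
{'t': 0.9, 'joint_pos': array([ 1.212 ,  0.4675, -0.0116,  1.6027,  0.006 ,  1.0714, -0.0563]), 'qvel': array([ 0.0001,  0.0018, -0.0008, -0.0003,  0.0019,  0.0024,  0.0006]), 'tau': array([ -0.001 , -53.2217,   0.0206, -25.1629,   0.0114,   0.0011,
        -0.    ]), 'position': array([ 0.2018, -0.6179,  0.4047]), 'ee_rot': array([[ 0.9506,  0.3105, -0.    ],
       [ 0.3105, -0.9506,  0.    ],
       [-0.    , -0.    , -1.    ]]), 'force': array([ 0.5968,  0.4562, -0.6971]), 'wrist_torque': array([ 0.0027,  0.023 , -0.0388]), 'gripper_force': 0.0, 'finger_gap': 0.08534987677892691}
```

Run:
```python
import cv2,numpy as np
t=cv2.imread('pics/top0.png'); s=cv2.imread('pics/side0.png')
cv2.imwrite('pics/t1.png',cv2.resize(t[110:290,220:460],None,fx=3.3,fy=3.3,interpolation=2))
cv2.imwrite('pics/s1.png',cv2.resize(s[130:330,220:460],None,fx=3,fy=3,interpolation=2))
```

```text
(no output)
```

View pics/t1.png

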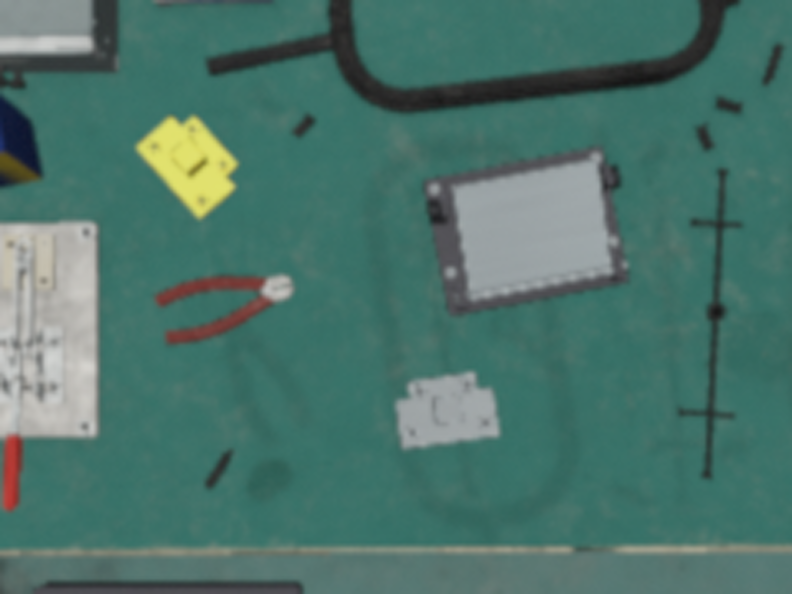

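View pics/s1.png

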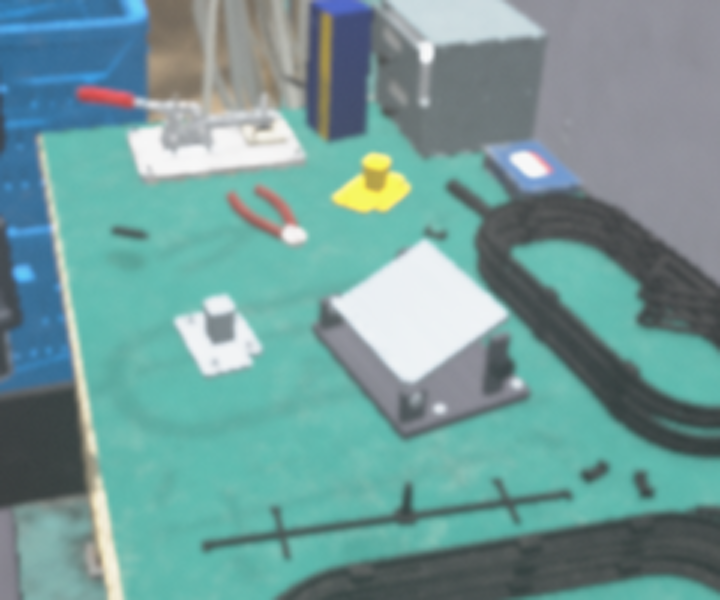

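Candidates: grey template at top (355,233) / side (294,239), and the yellow look-alike at top (276,158) / side (344,189). I choose the grey one, whose notched edge faces away from the robot. The stage is at top (382,178) and its ledge is on the robot side. Next I refine the corners.

```bash
cat > b.py <<'E'
from h import *
np.set_printoptions(precision=4,suppress=True)
C={}
for n in ['side','top']:
    f,K,R,t=cam(n); C[n]=(f,K,R,t)
    hsv=cv2.cvtColor(f,cv2.COLOR_BGR2HSV)
    for nm,c,r in [('face',{'side':(362,233),'top':(381,176)}[n],0),('plate',{'side':(294,250),'top':(354,242)}[n],0)]:
        print(n,nm,'hsv',hsv[c[1],c[0]])
        m=((hsv[...,1]<50)&(hsv[...,2]>(130 if nm=='plate' else (135 if n=='top' else 170)))).astype(np.uint8)
        k,l,st,ce=cv2.connectedComponentsWithStats(m); i=l[c[1],c[0]]; 
        if not i: print('miss'); continue
        cn=max(cv2.findContours((l==i).astype(np.uint8),cv2.RETR_EXTERNAL,cv2.CHAIN_APPROX_NONE)[0],key=cv2.contourArea)
        print(st[i],cv2.minAreaRect(cn)[2],cv2.approxPolyDP(cn,3 if nm=='face' else 2,True)[:,0].tolist())
for k in range(3):
  for n in ['side','top']:
    R,t=C[n][2:]; 
    if k: _,_,R,t=cam(n)
    print(n,*[w(tip_of(l,n)[0]['point'],R,t) for l in ['stage_ledge','stage_top']])
print(get_state()['t'])
f=C['top'][0]; s=C['side'][0]
a=cv2.resize(f[150:215,335:425],None,fx=8,fy=8,interpolation=2); b=cv2.resize(s[200:280,320:405],None,fx=8,fy=8,interpolation=2)
cv2.imwrite('pics/c_top.png',a); cv2.imwrite('pics/c_side.png',b[:600])
E
python3 b.py
```

```text
side face hsv [100   6 243]
[ 330  210   59   48 1547] 54.688785552978516 [[362, 210], [330, 229], [354, 257], [388, 236]]
side plate hsv [100   3 244]
[278 228  29  28 491] 59.03623962402344 [[294, 228], [278, 237], [289, 255], [301, 252], [306, 247]]
top face hsv [ 96  15 166]
[ 358  157   49   44 1515] 78.69007110595703 [[401, 157], [358, 167], [363, 200], [404, 192]]
top plate hsv [ 94  11 168]
[340 223  31  23 549] 81.8698959350586 [[369, 229], [365, 228], [363, 223], [345, 225], [344, 230], [340, 232], [342, 245], [369, 242]]
side [ 0.5228 -0.4263  0.043 ] [ 0.6077 -0.4097  0.0848]
top [ 0.5159 -0.4249  0.0482] [ 0.6077 -0.4069  0.0869]
side [ 0.5221 -0.4276  0.0482] [ 0.6099 -0.4067  0.0875]
top [ 0.5203 -0.4254  0.0466] [ 0.6049 -0.4047  0.0855]
side [ 0.5247 -0.4279  0.0443] [ 0.6103 -0.4051  0.0878]
top [ 0.521  -0.4234  0.0483] [0.6384 0.0665 0.0848]
1.8
```

```bash
cat > c.py <<'E'
from h import *
from scipy.optimize import least_squares
from scipy.spatial.transform import Rotation as Ro
np.set_printoptions(precision=4,suppress=True)
C={}
def contour(f,c,lo):
    S=6; g=cv2.resize(f,None,fx=S,fy=S,interpolation=cv2.INTER_CUBIC).astype(int)
    # steel: red channel high (table green/dark have low red)
    m=(g[...,2]>lo).astype(np.uint8); l=cv2.connectedComponents(m)[1]; i=l[int(c[1]*S+S//2),int(c[0]*S+S//2)]
    cn=max(cv2.findContours((l==i).astype(np.uint8),cv2.RETR_EXTERNAL,cv2.CHAIN_APPROX_NONE)[0],key=cv2.contourArea)[:,0]
    return (cn+.5)/S-.5
seeds={'side':((362,233),(294,250)),'top':((381,176),(354,242))}
con={}
for n in C or ['side','top']:
    f,K,R,t=cam(n); C[n]=(K,R,t)
    for j,nm in enumerate(['face','plate']):
        s=seeds[n][j]; lev=f[s[1],s[0],2]; bg=60; lo=(int(lev)+bg)//2
        con[n,nm]=contour(f,s,lo); print(n,nm,lev,con[n,nm].min(0),con[n,nm].max(0))
def P(pts,n):
    K,R,t=C[n]; return cv2.projectPoints(np.array(pts,float),cv2.Rodrigues(R)[0],t,K,None)[0][:,0]
def res(con_pts,pts,n,hull=True):
    q=P(pts,n).astype(np.float32); q=cv2.convexHull(q) if hull else q[:,None]
    return np.array([cv2.pointPolygonTest(q*1,(float(a),float(b)),True) for a,b in con_pts[::4]])
L=np.array([[.1,.065,0],[.1,-.065,0],[-.006,-.065,.006],[-.006,.065,.006],[0,.065,.006],[0,-.065,.006]])
def Rst(yaw,t): return (Ro.from_euler('z',yaw)*Ro.from_euler('y',-t)).as_matrix()
for cams in [('side','top')]:
    g=lambda p:np.concatenate([res(con[n,'face'],p[:3]+L@Rst(p[3],p[4]).T,n) for n in cams])
    r=least_squares(g,[.521,-.426,.046,.2,.43],loss='soft_l1',f_scale=.3,diff_step=1e-4,x_scale=[.01,.01,.01,.1,.1])
    print('stage',cams,r.x,np.degrees(r.x[3:]),np.abs(g(r.x)).mean()); 
    for n in cams: print(n,np.abs(res(con[n,'face'],r.x[:3]+L@Rst(r.x[3],r.x[4]).T,n)).mean())
    X=r.x; print('top pt',X[:3]+Rst(X[3],X[4])@[.1,0,0])
cn=con['top','plate']; K,R,t=C['top']
d=(np.c_[cn,np.ones(len(cn))]@np.linalg.inv(K).T)@R; o=-R.T@t
W=o+d*((.006-o[2])/d[:,2])[:,None]
print('plate',cv2.minAreaRect((W[:,:2]*1000).astype(np.float32)))
print(get_state()['t'])
E
python3 c.py
```

```text
side face 237 [329.25 209.25] [388.75   257.9167]
side plate 240 [277.5833 227.4167] [306.9167 254.9167]
top face 156 [356.4167 155.5833] [406.9167 200.75  ]
top plate 161 [339.5833 222.25  ] [370.9167 245.25  ]
stage ('side', 'top') [ 0.5213 -0.4262  0.0419  0.2053  0.4494] [11.7637 25.7512] 0.7118983357672818
side 0.8401647972962542
top 0.608440613710991
top pt [ 0.6095 -0.4079  0.0853]
plate ((401.54901123046875, -340.3272705078125), (63.00603485107422, 92.76376342773438), 7.452638626098633)
1.9
```

Emit:
play_rows(
  targets=[0.923, -0.67, 0.417, 0, 0, 0.059, 100, 0.923, -0.67, 0.417, 0, 0, 0.059, 100, 0.923, -0.67, 0.417, 0, 0, 0.059, 100, 0.923, -0.67, 0.417, 0, 0, 0.059, 100, 0.923, -0.67, 0.417, 0, 0, 0.059, 100, 0.923, -0.67, 0.417, 0, 0, 0.059, 100, 0.923, -0.67, 0.417, 0, 0, 0.059, 100, 0.923, -0.67, 0.417, 0, 0, 0.059, 100, 0.923, -0.67, 0.417, 0, 0, 0.059, 100, 0.923, -0.67, 0.417, 0, 0, 0.059, 100],
  squeeze=60,
)

```text
t: 2.73
position: [0.4062, -0.3344, 0.2777]
ee_rot: [[0.99, 0.14, -0.001], [0.14, -0.99, 0.005], [-0.0, -0.005, -1.0]]
force: [0.4, 0.2, 0.2]
finger_gap: 0.0853
gripper_force: 0.0
```

```bash
cat > v.py <<'E'
import sys
from h import *
np.set_printoptions(precision=4,suppress=True)
n,x0,x1,y0,y1,sc,name=sys.argv[1],*map(float,sys.argv[2:7]),sys.argv[7]
f,K,R,t=cam(n)
cv2.imwrite(f'pics/{name}.png',cv2.resize(f[int(y0):int(y1),int(x0):int(x1)],None,fx=sc,fy=sc,interpolation=2))
s=get_state(); print(s['t'],s['position'],s['ee_rot'],s['force'],s['finger_gap'])
print('graspPx',px(s['position']+.155*s['ee_rot'][:,2],K,R,t))
E
python3 v.py side 230 400 150 290 4.2 g1
```

```text
2.7833 [ 0.4046 -0.3375  0.2786] [[ 0.9906  0.137  -0.0009]
 [ 0.137  -0.9906  0.0025]
 [-0.0005 -0.0026 -1.    ]] [-0.6078 -0.5555  0.4116] 0.08530995070642276
graspPx [292.4564 205.126 ]
```

View pics/g1.png

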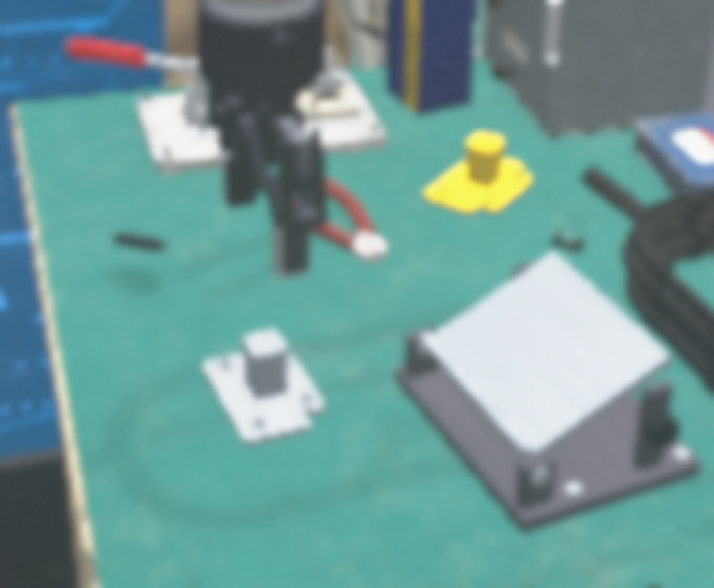

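The grey template's block top is at side px (293,232). The gripper stands above it, fingers open along y, and the yellow part is at (345,190). I check the block position from these pixels.

Run:
```python
from h import *
f,K,R,t=cam('side'); print(px([.4025,-.341,.044],K,R,t))
d=R.T@np.linalg.inv(K)@[293.1,231.7,1]; o=-R.T@t; print(o+d*(.044-o[2])/d[2])
s=get_state(); print(s['position'])
```

```text
[292.57426168 231.10711513]
[ 0.40329067 -0.34410063  0.044     ]
[ 0.40347063 -0.33978068  0.2793272 ]
```

Emit:
play_rows(
  targets=[0, 0, 0.1, 0, 0, 0, 100, 0, 0, 0.18, 0, 0, 0, 100, 0, 0, 0.25, 0, 0, 0, 100, 0, 0, 0.29, 0, 0, 0, 100, 0, 0, 0.313, 0, 0, 0, 100, 0, 0, 0.313, 0, 0, 0, 100, 0, 0, 0.313, 0, 0, 0, 100, 0, 0, 0.313, 0, 0, 0, 100],
)

```text
t: 3.5
position: [0.4029, -0.3415, 0.1868]
ee_rot: [[0.992, 0.129, 0.002], [0.129, -0.992, -0.001], [0.001, 0.002, -1.0]]
force: [-0.7, 0.3, -0.3]
finger_gap: 0.0855
gripper_force: 0.0
```

Emit:
play_rows(
  targets=[0, 0, 0, 0, 0, 0, 20, 0, 0, 0, 0, 0, 0, 20, 0, 0, 0, 0, 0, 0, 10, 0, 0, 0, 0, 0, 0, 0, 0, 0, 0, 0, 0, 0, 0, 0, 0, 0, 0, 0, 0, 0, 0, 0, 0, 0, 0, 0, 0, 0, 0, 0, 0, 0, 0, 0],
  squeeze=60,
)

```text
t: 4.17
position: [0.4029, -0.341, 0.1861]
ee_rot: [[0.992, 0.13, 0.001], [0.13, -0.992, -0.0], [0.0, 0.001, -1.0]]
force: [-0.8, 0.2, 5.5]
finger_gap: 0.0229
gripper_force: 60.2
```

```bash
cat > plan.py <<'E'
from h import *
from scipy.spatial.transform import Rotation as Ro
np.set_printoptions(precision=4,suppress=True)
LED=np.array([.5213,-.426,.0445]); YAW=.209
def Rst(t): return (Ro.from_euler('z',YAW)*Ro.from_euler('y',-t,degrees=True)).as_matrix()
def pose(u,h,t=25,led=LED):
    S=Rst(t); return led+S@[.030+u,0,.186+h], S@np.diag([1.,-1,-1])
def row(p0,R0,p,R):
    return np.r_[R0.T@(p-p0)/.3, Ro.from_matrix(R0.T@R).as_rotvec()/np.pi]
def stagecoords(s,t=25):  # (u,v,h) of template edge + angle of the tool, as measured
    S=Rst(t); R=s['ee_rot']; T=R@np.diag([1.,-1,-1]); e=s['position']+T@[-.03,0,-.186]
    return S.T@(e-LED), Ro.from_matrix(S.T@T).as_rotvec(degrees=True)
E
python3 - <<'E'
from plan import *
s=get_state(); p0,R0=s['position'],s['ee_rot']
p1=p0+[0,0,.12]; print('lift',row(p0,R0,p1,R0))
p,R=pose(.012,.03); print(p); print('go',row(p1,R0,p,R))
p,R=pose(.012,.012); print(p,row(p1,R0,p,R))
E
```

```text
lift [ 0.0002  0.0002 -0.4     0.      0.      0.    ]
[ 0.4692 -0.437   0.258 ]
go [ 0.1776  0.3462  0.1604  0.0056  0.1387 -0.0246]
[ 0.4767 -0.4355  0.2417] [ 0.2029  0.3442  0.2148  0.0056  0.1387 -0.0246]
```

Emit:
play_rows(
  targets=[0, 0, -0.1, 0, 0, 0, 0, 0, 0, -0.2, 0, 0, 0, 0, 0, 0, -0.3, 0, 0, 0, 0, 0, 0, -0.4, 0, 0, 0, 0, 0, 0, -0.4, 0, 0, 0, 0, 0, 0, -0.4, 0, 0, 0, 0, 0, 0, -0.4, 0, 0, 0, 0],
)

```text
t: 4.75
position: [0.4021, -0.3405, 0.3048]
ee_rot: [[0.992, 0.13, -0.001], [0.13, -0.992, 0.001], [-0.001, -0.001, -1.0]]
force: [-0.3, -0.8, -1.1]
finger_gap: 0.023
gripper_force: 59.6
```

Emit:
play_rows(
  targets=[0.05, 0.1, 0, 0.001, 0.035, -0.006, 0, 0.09, 0.18, 0, 0.003, 0.07, -0.012, 0, 0.13, 0.26, 0.02, 0.004, 0.105, -0.018, 0, 0.16, 0.32, 0.06, 0.0056, 0.1387, -0.0246, 0, 0.178, 0.346, 0.12, 0.0056, 0.1387, -0.0246, 0, 0.178, 0.346, 0.16, 0.0056, 0.1387, -0.0246, 0, 0.178, 0.346, 0.16, 0.0056, 0.1387, -0.0246, 0, 0.178, 0.346, 0.16, 0.0056, 0.1387, -0.0246, 0, 0.178, 0.346, 0.16, 0.0056, 0.1387, -0.0246, 0],
)

```text
t: 5.5
position: [0.4696, -0.4354, 0.2576]
ee_rot: [[0.887, 0.21, 0.412], [0.19, -0.978, 0.09], [0.422, -0.001, -0.907]]
force: [0.3, 0.0, -0.8]
finger_gap: 0.0232
gripper_force: 59.5
```

```bash
python3 v.py side 300 420 160 280 5 g2; python3 -c "
from plan import *
s=get_state();print(stagecoords(s),s['force'],s['wrist_torque'])"
```

```text
5.55 [ 0.4698 -0.4355  0.2583] [[ 0.8863  0.2097  0.4129]
 [ 0.1901 -0.9778  0.0885]
 [ 0.4222  0.     -0.9065]] [ 0.1453  0.1431 -0.5545] 0.022851855311380054
graspPx [349.862  217.4705]
(array([0.0129, 0.0015, 0.0299]), array([0.0531, 0.0242, 0.1158])) [ 0.1453  0.1431 -0.5545] [-0.1199  0.5544  0.0111]
```

View pics/g2.png

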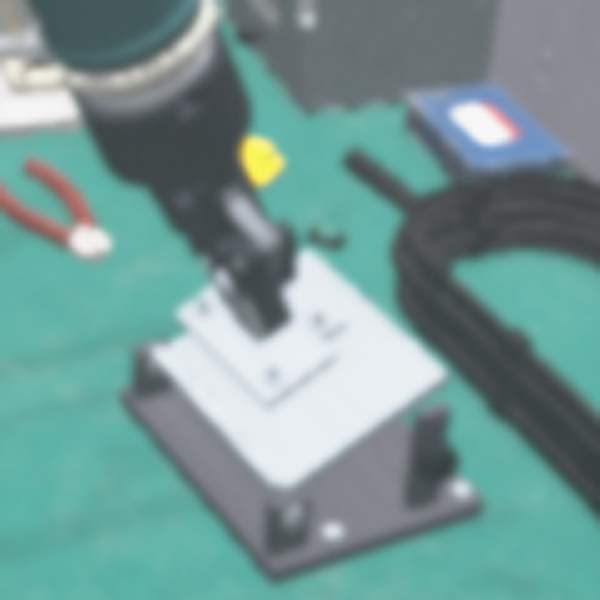

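The template is held above the face and parallel to it, uphill of the ledge, with its lower corner at side px (354,240). I approach along the face normal.

Emit:
play_rows(
  targets=[0, 0, 0.03, 0, 0, 0, 0, 0, 0, 0.05, 0, 0, 0, 0, 0, 0, 0.06, 0, 0, 0, 0, 0, 0, 0.067, 0, 0, 0, 0, 0, 0, 0.067, 0, 0, 0, 0, 0, 0, 0.067, 0, 0, 0, 0],
)

```text
t: 6.05
position: [0.4774, -0.435, 0.2393]
ee_rot: [[0.887, 0.208, 0.413], [0.188, -0.978, 0.088], [0.422, -0.001, -0.907]]
force: [-0.3, -0.6, 0.2]
finger_gap: 0.0237
gripper_force: 59.5
```

Emit:
play_rows(
  targets=[0, 0, 0.004, 0, 0, 0, 0, 0, 0, 0.008, 0, 0, 0, 0, 0, 0, 0.012, 0, 0, 0, 0, 0, 0, 0.016, 0, 0, 0, 0, 0, 0, 0.016, 0, 0, 0, 0, 0, 0, 0.016, 0, 0, 0, 0],
)

```text
t: 6.55
position: [0.4794, -0.4346, 0.235]
ee_rot: [[0.887, 0.208, 0.413], [0.188, -0.978, 0.088], [0.422, -0.001, -0.906]]
force: [-1.0, -0.1, -1.1]
finger_gap: 0.0229
gripper_force: 59.5
```

```bash
python3 -c "
from plan import *
s=get_state();print(s['t'],stagecoords(s),Rst(25).T@s['force'],Rst(25).T@s['wrist_torque'])"
```

```text
6.55 (array([0.0116, 0.0004, 0.0048]), array([ 0.0319,  0.0257, -0.0125])) [-1.3632  0.0727 -0.5451] [ 0.0463  0.511  -0.0293]
```

Emit:
play_rows(
  targets=[0, 0, 0.003, 0, 0, 0, 0, 0, 0, 0.006, 0, 0, 0, 0, 0, 0, 0.009, 0, 0, 0, 0, 0, 0, 0.009, 0, 0, 0, 0, 0, 0, 0.009, 0, 0, 0, 0],
)

```text
t: 6.97
position: [0.4805, -0.4344, 0.2326]
ee_rot: [[0.887, 0.208, 0.413], [0.188, -0.978, 0.088], [0.422, -0.001, -0.906]]
force: [-0.6, 0.1, -1.3]
finger_gap: 0.0233
gripper_force: 59.5
```

Emit:
play_rows(
  targets=[0, 0, 0.003, 0, 0, 0, 0, 0, 0, 0.005, 0, 0, 0, 0, 0, 0, 0.005, 0, 0, 0, 0, 0, 0, 0.005, 0, 0, 0, 0],
)

```text
t: 7.3
position: [0.4811, -0.4342, 0.2313]
ee_rot: [[0.887, 0.208, 0.413], [0.188, -0.978, 0.088], [0.422, -0.0, -0.906]]
force: [0.0, 0.0, -0.6]
finger_gap: 0.0233
gripper_force: 59.5
```

```bash
cat > st.py <<'E'
from plan import *
s=get_state();print(s['t'],stagecoords(s),Rst(25).T@s['force'],Rst(25).T@s['wrist_torque'])
E
python3 st.py
```

```text
7.3 (array([0.0117, 0.0004, 0.0006]), array([ 0.0274,  0.0223, -0.0041])) [-0.2406  0.0035 -0.5853] [-0.0182  0.5656  0.0271]
```

Emit:
play_rows(
  targets=[0, 0, 0.002, 0, 0, 0, 0, 0, 0, 0.004, 0, 0, 0, 0, 0, 0, 0.004, 0, 0, 0, 0, 0, 0, 0.004, 0, 0, 0, 0],
)

```text
t: 7.63
position: [0.4814, -0.4342, 0.2307]
ee_rot: [[0.887, 0.207, 0.413], [0.188, -0.978, 0.088], [0.422, -0.0, -0.906]]
force: [-3.9, 1.1, 4.2]
finger_gap: 0.023
gripper_force: 60.3
```

Emit:
play_rows(
  targets=[0, 0, 0.002, 0, 0, 0, 0, 0, 0, 0.003, 0, 0, 0, 0, 0, 0, 0.003, 0, 0, 0, 0, 0, 0, 0.003, 0, 0, 0, 0],
)

```text
t: 7.97
position: [0.4815, -0.4342, 0.2306]
ee_rot: [[0.887, 0.208, 0.413], [0.188, -0.978, 0.088], [0.422, -0.0, -0.907]]
force: [-8.7, 3.7, 11.7]
finger_gap: 0.0229
gripper_force: 61.5
```

```bash
python3 st.py
```

```text
7.9667 (array([ 0.0117,  0.0003, -0.0002]), array([ 0.0143,  0.0285, -0.0013])) [-2.0616  5.4035 13.8348] [ 0.605   0.9108 -0.0901]
```

Emit:
play_rows(
  targets=[0, 0, -0.004, 0, 0, 0, 0, 0, 0, -0.004, 0, 0, 0, 0, -0.01, 0, -0.004, 0, 0, 0, 0, -0.02, 0, -0.004, 0, 0, 0, 0, -0.025, 0, -0.004, 0, 0, 0, 0, -0.025, 0, -0.004, 0, 0, 0, 0, -0.025, 0, -0.004, 0, 0, 0, 0],
)

```text
t: 8.55
position: [0.4748, -0.4359, 0.2274]
ee_rot: [[0.887, 0.207, 0.413], [0.188, -0.978, 0.087], [0.422, 0.0, -0.906]]
force: [-0.5, -0.6, 4.5]
finger_gap: 0.0228
gripper_force: 60.2
```

```bash
python3 st.py
```

```text
8.55 (array([ 0.0042, -0.0001, -0.0001]), array([-0.0208,  0.0079, -0.0272])) [ 1.3944 -0.4905  4.3292] [-0.2128  0.2001  0.1069]
```

Emit:
play_rows(
  targets=[-0.004, 0, -0.001, 0, 0, 0, 0, -0.008, 0, -0.001, 0, 0, 0, 0, -0.01, 0, -0.001, 0, 0, 0, 0, -0.01, 0, -0.001, 0, 0, 0, 0, -0.01, 0, -0.001, 0, 0, 0, 0],
)

```text
t: 8.97
position: [0.4719, -0.4362, 0.2262]
ee_rot: [[0.887, 0.207, 0.413], [0.188, -0.978, 0.088], [0.422, -0.001, -0.907]]
force: [-0.1, -1.0, 1.3]
finger_gap: 0.0234
gripper_force: 60.0
```

```bash
python3 st.py
```

```text
8.9667 (array([ 0.0009,  0.0004, -0.    ]), array([ 0.0312,  0.0357, -0.0215])) [ 0.2577 -0.9167  1.2772] [-0.1916  0.2897  0.0581]
```

Emit:
play_rows(
  targets=[-0.003, 0, 0, 0, 0, 0, 0, -0.005, 0, 0, 0, 0, 0, 0, -0.005, 0, 0, 0, 0, 0, 0, -0.005, 0, 0, 0, 0, 0, 0],
)

```text
t: 9.3
position: [0.471, -0.4363, 0.2257]
ee_rot: [[0.887, 0.207, 0.413], [0.188, -0.978, 0.088], [0.423, -0.001, -0.906]]
force: [2.7, 0.2, 1.1]
finger_gap: 0.0235
gripper_force: 59.8
```

```bash
python3 st.py
```

```text
9.3 (array([ 0.    ,  0.0004, -0.    ]), array([ 0.0234, -0.0049, -0.0217])) [ 2.891  -0.3362 -0.1411] [-0.1032 -0.1275 -0.0962]
```

Emit:
play_rows(
  targets=[-0.002, 0, 0, 0, 0, 0, 0, -0.004, 0, 0, 0, 0, 0, 0, -0.004, 0, 0, 0, 0, 0, 0, -0.004, 0, 0, 0, 0, 0, 0],
)

```text
t: 9.63
position: [0.4706, -0.4363, 0.2256]
ee_rot: [[0.886, 0.207, 0.415], [0.188, -0.978, 0.088], [0.424, -0.0, -0.906]]
force: [5.3, 0.2, 1.2]
finger_gap: 0.0231
gripper_force: 59.6
```

```bash
python3 st.py; python3 st.py; python3 v.py side 310 400 170 270 6 g3; python3 st.py
```

```text
9.6333 (array([-0.0001,  0.0004, -0.    ]), array([ 0.0025, -0.0749, -0.0016])) [ 5.1877 -0.9354 -1.1097] [-0.1651 -0.696  -0.2253]
9.6333 (array([-0.0001,  0.0004, -0.    ]), array([ 0.0025, -0.0749, -0.0016])) [ 5.1877 -0.9354 -1.1097] [-0.1651 -0.696  -0.2253]
9.6833 [ 0.4705 -0.4364  0.2256] [[ 0.8861  0.2074  0.4146]
 [ 0.1878 -0.9783  0.0879]
 [ 0.4238 -0.     -0.9058]] [4.993  0.0028 2.3485] 0.023150330371890595
graspPx [349.5577 228.3279]
9.6833 (array([-0.0002,  0.0004,  0.    ]), array([-0.0013, -0.0739, -0.005 ])) [ 5.4198 -1.0332  0.064 ] [-0.2095 -0.7671 -0.1973]
```

View pics/g3.png

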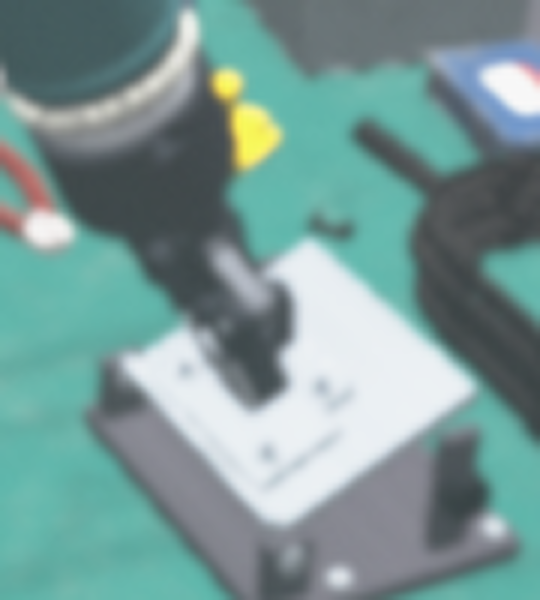

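Seated near the ledge. The ledge contact sits at the +y end, and the earlier face contact sat at -y. Both say the stage's yaw is slightly smaller than I took it. I back off and yaw by about 0.7°.

Emit:
play_rows(
  targets=[0.006, 0, -0.004, 0, 0, 0, 0, 0.008, -0.0032, -0.004, -0.0016, 0, 0.0035, 0, 0.008, -0.0032, -0.004, -0.0016, 0, 0.0035, 0, 0.008, -0.0032, -0.004, -0.0016, 0, 0.0035, 0, 0.008, -0.0032, -0.004, -0.0016, 0, 0.0035, 0],
)

```text
t: 10.1
position: [0.4705, -0.4353, 0.2267]
ee_rot: [[0.89, 0.196, 0.413], [0.177, -0.981, 0.084], [0.421, -0.001, -0.907]]
force: [-0.3, 0.2, -1.0]
finger_gap: 0.0232
gripper_force: 59.5
```

```bash
python3 st.py
```

```text
10.1 (array([-0.0001,  0.0011,  0.001 ]), array([-0.2151,  0.094 , -0.6566])) [-0.6818  0.2356 -0.7963] [0.0134 0.5579 0.0077]
```

Emit:
play_rows(
  targets=[0, 0, 0.003, 0, 0, 0, 0, 0, 0, 0.005, 0, 0, 0, 0, 0, 0, 0.005, 0, 0, 0, 0, 0, 0, 0.005, 0, 0, 0, 0],
)

```text
t: 10.43
position: [0.4714, -0.4354, 0.2258]
ee_rot: [[0.889, 0.195, 0.414], [0.177, -0.981, 0.083], [0.422, -0.001, -0.907]]
force: [-1.8, -1.2, 0.3]
finger_gap: 0.0233
gripper_force: 59.7
```

```bash
python3 st.py
```

```text
10.4333 (array([ 0.0004,  0.0007, -0.0002]), array([-0.2583,  0.0484, -0.6602])) [-1.7176 -0.8346  1.0778] [ 0.0411  0.7698 -0.0902]
```

Emit:
play_rows(
  targets=[0, 0, 0.002, 0, 0, 0, 0, 0, 0, 0.004, 0, 0, 0, 0, 0, 0, 0.004, 0, 0, 0, 0, 0, 0, 0.004, 0, 0, 0, 0, 0, 0, 0.004, 0, 0, 0, 0],
)

```text
t: 10.85
position: [0.4715, -0.4354, 0.2257]
ee_rot: [[0.889, 0.196, 0.413], [0.177, -0.981, 0.083], [0.422, -0.001, -0.907]]
force: [-8.6, 2.2, 8.7]
finger_gap: 0.0231
gripper_force: 61.2
```

```bash
python3 st.py
```

```text
10.85 (array([ 0.0004,  0.0007, -0.0003]), array([-0.2538,  0.0611, -0.6469])) [-3.5062  3.8983 11.2375] [ 0.5811  1.1033 -0.0619]
```

Emit:
play_rows(
  targets=[0, 0, -0.005, 0, 0, 0, 0, 0, -0.0023, -0.005, -0.0012, 0, 0.0025, 0, 0, -0.0023, -0.005, -0.0012, 0, 0.0025, 0, -0.003, -0.0023, -0.005, -0.0012, 0, 0.0025, 0, -0.006, -0.0023, -0.005, -0.0012, 0, 0.0025, 0, -0.006, -0.0023, -0.005, -0.0012, 0, 0.0025, 0, -0.006, -0.0023, -0.005, -0.0012, 0, 0.0025, 0],
)

```text
t: 11.43
position: [0.4701, -0.4347, 0.2253]
ee_rot: [[0.89, 0.187, 0.415], [0.169, -0.982, 0.08], [0.423, -0.001, -0.906]]
force: [1.1, 0.9, -1.4]
finger_gap: 0.023
gripper_force: 59.5
```

```bash
python3 st.py
```

```text
11.4333 (array([-0.0007,  0.0012, -0.0002]), array([-0.4567,  0.006 , -1.0901])) [ 0.5152  0.6717 -1.8311] [ 0.0394  0.2819 -0.1125]
```

Emit:
play_rows(
  targets=[-0.002, 0, 0, 0, 0, 0, 0, -0.004, 0, 0, 0, 0, 0, 0, -0.004, 0, 0, 0, 0, 0, 0, -0.004, 0, 0, 0, 0, 0, 0],
)

```text
t: 11.77
position: [0.4696, -0.4348, 0.2253]
ee_rot: [[0.89, 0.187, 0.416], [0.17, -0.982, 0.079], [0.424, -0.0, -0.906]]
force: [5.2, 1.9, -0.4]
finger_gap: 0.023
gripper_force: 59.2
```

```bash
python3 st.py
```

```text
11.7667 (array([-0.0008,  0.0011, -0.    ]), array([-0.4926, -0.0637, -1.0678])) [ 4.7889  0.8262 -2.6658] [ 0.0181 -0.6299 -0.2559]
```

Emit:
play_rows(
  targets=[0.006, 0, 0, 0, 0, 0, 0, 0.006, 0, 0, 0, 0, 0.005, 0, 0.006, 0, 0, 0, 0, 0.005, 0, 0.003, 0, 0, 0, 0, 0.005, 0, 0, 0, 0, 0, 0, 0.005, 0, 0, 0, 0, 0, 0, 0.005, 0, 0, 0, 0, 0, 0, 0.005, 0],
)

```text
t: 12.35
position: [0.4697, -0.435, 0.2256]
ee_rot: [[0.892, 0.174, 0.416], [0.155, -0.985, 0.079], [0.424, -0.006, -0.906]]
force: [4.8, 0.8, -0.7]
finger_gap: 0.023
gripper_force: 59.4
```

```bash
python3 st.py
```

```text
12.35 (array([-0.0007,  0.0012,  0.0002]), array([-0.5337, -0.0768, -1.9119])) [ 4.0736 -0.209  -2.6507] [-0.0165 -0.6387  0.2028]
```

Emit:
play_rows(
  targets=[0.004, 0, 0, 0, 0, 0, 0, 0.004, 0, 0, -0.0007, 0, -0.0022, 0, 0.004, -0.001, 0, -0.0007, 0, -0.0022, 0, 0, -0.001, 0, -0.0007, 0, -0.0022, 0, -0.001, -0.001, 0, -0.0007, 0, -0.0022, 0, -0.001, -0.001, 0, -0.0007, 0, -0.0022, 0],
)

```text
t: 12.85
position: [0.4694, -0.4345, 0.2254]
ee_rot: [[0.891, 0.179, 0.417], [0.162, -0.984, 0.077], [0.424, -0.001, -0.906]]
force: [5.7, 1.4, -0.2]
finger_gap: 0.0231
gripper_force: 59.3
```

```bash
python3 st.py
```

```text
12.85 (array([-0.0009,  0.0012,  0.0001]), array([-0.6345, -0.0787, -1.5358])) [ 5.2783  0.1425 -2.6335] [ 0.0781 -0.821   0.1129]
```

Emit:
play_rows(
  targets=[-0.001, 0, 0.002, 0, 0, 0, 0, -0.001, 0, 0.004, 0, 0, 0, 0, -0.001, 0, 0.004, 0, 0, 0, 0, -0.001, 0, 0.004, 0, 0, 0, 0],
)

```text
t: 13.18
position: [0.4697, -0.4346, 0.2248]
ee_rot: [[0.891, 0.179, 0.417], [0.162, -0.984, 0.077], [0.424, -0.001, -0.906]]
force: [4.2, 3.1, 5.3]
finger_gap: 0.0231
gripper_force: 60.1
```

```bash
python3 st.py
```

```text
13.1833 (array([-0.0009,  0.0009, -0.0005]), array([-0.6548, -0.0925, -1.5252])) [6.5727 2.1695 2.8332] [ 0.3783 -0.9076  0.1828]
```

Emit:
play_rows(
  targets=[0, 0, 0.0015, 0, 0, 0, 0, 0, 0, 0.0025, 0, 0, 0, 0, 0, 0, 0.0025, 0, 0, 0, 0, 0, 0, 0.0025, 0, 0, 0, 0],
)

```text
t: 13.52
position: [0.4697, -0.4346, 0.2248]
ee_rot: [[0.891, 0.179, 0.417], [0.162, -0.984, 0.077], [0.424, -0.001, -0.906]]
force: [0.0, 2.9, 9.7]
finger_gap: 0.0236
gripper_force: 61.0
```

```bash
python3 st.py
```

```text
13.5167 (array([-0.0009,  0.001 , -0.0006]), array([-0.6464, -0.0856, -1.5193])) [4.6813 2.8673 8.562 ] [ 0.6451 -0.6755  0.1884]
```

Emit:
play_rows(
  targets=[0.004, 0, -0.005, 0, 0, 0, 0, 0.001, 0, -0.005, 0, 0.0017, 0, 0, 0.001, 0, -0.005, 0, 0.0017, 0, 0, -0.002, 0, -0.003, 0, 0.0017, 0, 0, -0.0033, 0, -0.003, 0, 0.0017, 0, 0, -0.0033, 0, -0.001, 0, 0.0017, 0, 0, -0.0033, 0, 0, 0, 0.0017, 0, 0, -0.0033, 0, 0, 0, 0.0017, 0, 0, -0.0033, 0, 0, 0, 0.0017, 0, 0],
)

```text
t: 14.27
position: [0.4689, -0.435, 0.2244]
ee_rot: [[0.889, 0.179, 0.422], [0.161, -0.984, 0.078], [0.429, -0.001, -0.903]]
force: [-1.5, 3.5, 14.7]
finger_gap: 0.0233
gripper_force: 61.5
```

```bash
python3 st.py
```

```text
14.2667 (array([-0.0008,  0.0007, -0.0007]), array([-0.663 , -0.4018, -1.5276])) [ 5.5833  3.764  13.654 ] [ 0.7791 -0.7331  0.0889]
```

Emit:
play_rows(
  targets=[0, 0, -0.001, 0, 0, 0, 0, 0, 0, -0.001, 0, 0, 0, 0, 0, 0, -0.001, 0, 0, 0, 0, 0, 0, -0.001, 0, 0, 0, 0],
)

```text
t: 14.6
position: [0.4689, -0.4349, 0.2244]
ee_rot: [[0.889, 0.179, 0.422], [0.161, -0.984, 0.078], [0.429, -0.001, -0.903]]
force: [1.7, 3.7, 11.8]
finger_gap: 0.0229
gripper_force: 60.9
```

```bash
python3 st.py; python3 v.py side 310 400 170 270 6 g4; python3 st.py; python3 v.py top 330 430 130 215 7 g5
```

```text
14.6 (array([-0.0009,  0.0008, -0.0007]), array([-0.6636, -0.4029, -1.531 ])) [7.221  3.2696 9.7072] [ 0.6353 -0.8382  0.1882]
14.65 [ 0.4688 -0.4349  0.2244] [[ 0.8888  0.1788  0.4219]
 [ 0.1612 -0.9839  0.0775]
 [ 0.429  -0.0009 -0.9033]] [ 1.5711  2.7854 11.1342] 0.023728715153244827
graspPx [349.3492 228.6605]
14.65 (array([-0.0009,  0.0008, -0.0007]), array([-0.6638, -0.4039, -1.5364])) [6.6222 2.3988 9.1973] [ 0.6452 -0.8681  0.1332]
14.7 [ 0.4689 -0.4349  0.2244] [[ 0.8888  0.1789  0.4219]
 [ 0.1612 -0.9839  0.0776]
 [ 0.429  -0.0009 -0.9033]] [ 0.3359  3.3996 12.4999] 0.023198189319857756
graspPx [383.9435 187.7572]
```

View pics/g4.png

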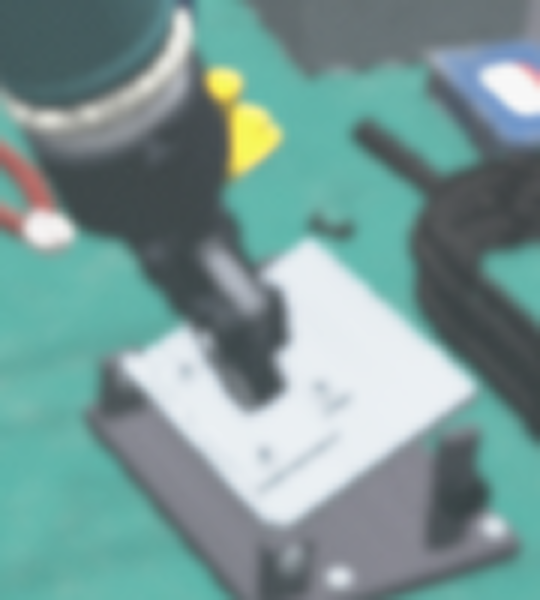

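View pics/g5.png

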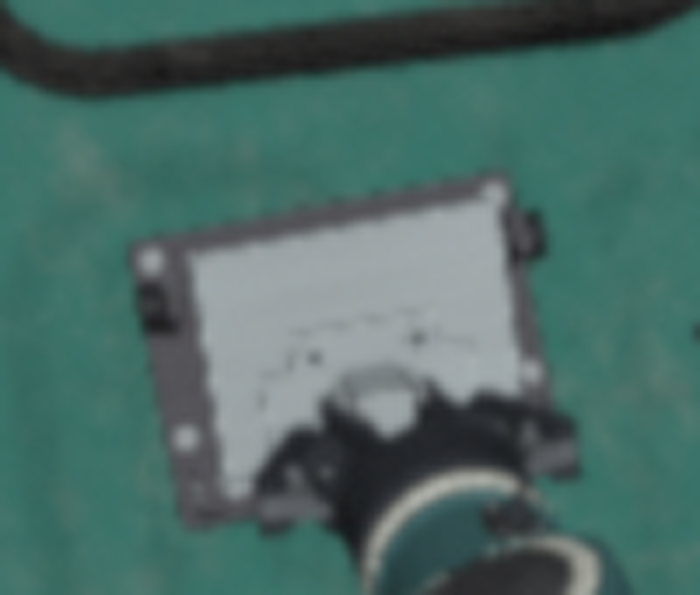

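The plate lies flat: no gap shows along the ledge side in the side view. It is centred on the face in the top view, and the stage corners have not moved. The normal force is about 10 N. I hand it in.

```bash
python3 -c "
from rig import close_job; print(close_job())"
```

```text
the job is handed in; nothing more can be done
None
```

I handed the job in at about 14.7 s of the 38 s: the drilling template lies flush on the stage face, against the ledge and roughly centred, still gripped and pressed with about 10 N, with the slope apparently unmoved; the judge's verdict was not shown.

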